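Load the mandrel, shut the chip guard

TASK

Get the mandrel station ready to run: put every offcut lying in the guard's doorway into the blue tray, and thread all the rings onto the mandrel post, largest at the bottom and smaller ones upward, each fully home. When all that is done, push the guard's yellow door shut until it seats on its catch, and leave the other things on the bench where they are.

Things in the scene. Friction and masses are not known exactly. Their poses are not given: they have to be found in the camera images.
- guard: fixed grey chip guard, open at the top, 200 mm square outside, walls 75 mm high (catch pillar 79 mm), with the mandrel post in its middle. Origin on the post's axis at bench level; z up; its open front (the doorway, 170 mm wide) faces its own -x at x = -100 mm; walls about 6 mm thick at y = -100, y = +100 and x = +100 mm
- post_top (a point): centre of the top of the fixed upright steel mandrel post, 80 mm above the bench. The post is 16 mm in diameter, its top 12 mm tapered to 8 mm; it stands on a round foot 66 mm across whose top, where the lowest ring sits, is 10 mm above the bench
- guard_door (a joint): the guard's yellow door, upright panel 8 mm thick, 163 mm wide from hinge to free edge, 2 to 73 mm above the bench. Value in rad: 0 shut and seated, growing as it swings outward (anticlockwise from above) to 1.75. At 0 it lies along the guard's own +y from the hinge, at 1.57 along its own -x. It swings freely with slight friction, stays where left, and catches at the end (see catch_point)
- catch_point (a point): fixed spring ball catch on the pillar at the door's free edge, 41 mm above the bench. The closing door meets the ball at about 0.08 rad and takes about 6 N of push at door_push to pass it; from about 0.035 rad on the catch draws the door in to its stop at 0 and holds it there; a door let go short of that springs back ajar
- door_push (a point): point on the outer face of the door (the face to push), 100 mm from the hinge and 45 mm above the bench; moves with the door. Its x axis points through the door to the inside, along the way it shuts; its y axis points from hinge to free edge; z up. A black bar handle, 34 mm tall, stands 24 mm out from this face 143 mm from the hinge
- door_hinge (a point): fixed point on the door's hinge axis, 45 mm above the bench (the door panel's mid plane passes through it)
- ring_a: dark steel plain ring, outer diameter 56 mm, bore 21 mm, 14 mm high; may be absent. Origin at the centre of the bore at mid height (7 mm above what it lies on); z is the bore axis. Largest: lowest of all.
- ring_b: brass plain ring, outer diameter 48 mm, bore 21 mm, 14 mm high; may be absent. Origin at the centre of the bore at mid height (7 mm above what it lies on); z is the bore axis. Second largest.
- ring_c: light aluminium plain ring, outer diameter 40 mm, bore 21 mm, 14 mm high; may be absent. Origin at the centre of the bore at mid height (7 mm above what it lies on); z is the bore axis. Third largest.
- ring_d: copper plain ring, outer diameter 32 mm, bore 21 mm, 14 mm high; may be absent. Origin at the centre of the bore at mid height (7 mm above what it lies on); z is the bore axis. Smallest: on top.
- bar_short: dark flat steel offcut, 35 x 95 x 6 mm, lying flat, long side along its own y; origin at the centre of its underside (of its top if it is turned over); may be absent
- bar_long: brown flat steel offcut, 30 x 140 x 6 mm, lying flat, long side along its own y; origin at the centre of its underside (of its top if it is turned over); may be absent
- offcut_tray: fixed blue open tray, 170 (own x) x 190 (own y) mm outside, 28 mm high, walls and floor about 4 mm thick; origin at the centre of its underside
- tip_tin: small grey open tin, 62 mm wide, 50 mm high; bystander, leave alone; origin at the centre of its underside
- flange_nut: dark flanged nut, 46 mm wide, 22 mm high; bystander, not one of the rings, leave alone; origin at the centre of its underside

How it is judged (in metres and radians):
On the way, in this order (a step that is already met when the one before it is completed fails the run):
1. every offcut lies in the blue tray and every ring is threaded on the post, largest lowest, fully home (x of bar_short in the frame of offcut_tray between -0.08 and 0.08 m and y of bar_short in the frame of offcut_tray between -0.09 and 0.09 m and height (world z) of each of bar_short, bar_long below 0.035 m and x of bar_long in the frame of offcut_tray between -0.08 and 0.08 m and y of bar_long in the frame of offcut_tray between -0.09 and 0.09 m and horizontal distance between each of ring_a, ring_b, ring_c, ring_d and guard below 0.005 m and height (world z) of ring_a between 0.013 and 0.022 m and angle between the z axis of each of ring_a, ring_b, ring_c, ring_d and the z axis of guard, either way round below 0.1 rad and height (world z) of ring_b between 0.013 and 0.036 m and height (world z) of ring_c between 0.013 and 0.05 m and height (world z) of ring_d between 0.013 and 0.064 m and ((angle between ring_a's own z axis and vertical below 0.5 rad and z of ring_b in the frame of ring_a above 0.009 m) or (not (angle between ring_a's own z axis and vertical below 0.5 rad) and z of ring_b in the frame of ring_a below -0.009 m)) and ((angle between ring_a's own z axis and vertical below 0.5 rad and z of ring_c in the frame of ring_a above 0.009 m) or (not (angle between ring_a's own z axis and vertical below 0.5 rad) and z of ring_c in the frame of ring_a below -0.009 m)) and ((angle between ring_a's own z axis and vertical below 0.5 rad and z of ring_d in the frame of ring_a above 0.009 m) or (not (angle between ring_a's own z axis and vertical below 0.5 rad) and z of ring_d in the frame of ring_a below -0.009 m)) and ((angle between ring_b's own z axis and vertical below 0.5 rad and z of ring_c in the frame of ring_b above 0.009 m) or (not (angle between ring_b's own z axis and vertical below 0.5 rad) and z of ring_c in the frame of ring_b below -0.009 m)) and ((angle between ring_b's own z axis and vertical below 0.5 rad and z of ring_d in the frame of ring_b above 0.009 m) or (not (angle between ring_b's own z axis and vertical below 0.5 rad) and z of ring_d in the frame of ring_b below -0.009 m)) and ((angle between ring_c's own z axis and vertical below 0.5 rad and z of ring_d in the frame of ring_c above 0.009 m) or (not (angle between ring_c's own z axis and vertical below 0.5 rad) and z of ring_d in the frame of ring_c below -0.009 m))), for 0.2 s.
2. then the door is pushed shut and seated on its catch (value of joint guard_door below 0.02 rad and velocity of joint guard_door between -0.05 and 0.05 rad/s), for 0.3 s.
At the end, for the whole second after the job is handed in: Every offcut has its centre inside the blue tray (below 35 mm); every ring is round the post within 5 mm of its axis, level within 0.1 rad, down on the foot or the ring below (within 5 mm), each above all larger ones; the door is seated: joint below 0.02 rad and still (all of step 1 and all of step 2); the robot touches nothing.
It fails at once if the grey tin is moved more than 4 cm (distance of tip_tin from where it was at the start of the episode above 0.04 m).
It fails at once if the flanged nut is moved more than 4 cm (distance of flange_nut from where it was at the start of the episode above 0.04 m).
Of bar_short, bar_long only 1 to 2 are there at a start; the rules pass over those that are not, and their reading is None.
Of ring_a, ring_b, ring_c, ring_d only 3 to 4 are there at a start; the rules pass over those that are not, and their reading is None.
At some moment in a run one of ring_a, ring_b, ring_c, ring_d, bar_short, bar_long may be knocked a few centimetres aside while the robot is not near it.
Once in a run the grip may slacken for a moment while it holds something.
It also fails if it takes over 210 s, if anything falls off the work surface, if the arm or the gripper's body presses on something with over 40 N, if the wrist force passes 120 N, or if a joint passes its speed limit or range.

ROBOT

A 6-joint arm with a two-finger parallel gripper is mounted at the origin on a cart in front of the work surface, level with it; the furniture and walls round the work are solid. World frame = base frame: x ahead of the robot, y to its left, z up, the work surface at z = 0. Lengths are in mm, angles in rad, forces in N, time in s.
With the tool pointing down it reaches from about 200 to 875 mm from the base axis. Payload 3.4 kg.
Tool frame: the origin (TCP) lies midway between the tips of the shut fingers; the grasp point (between the pads) lies 19 mm behind it (robot.hold_point_z is the distance from the TCP to the grasp point, in mm); z points along the fingers, y is the direction in which the jaws open and shut (so a half turn about z gives the same grasp; the last joint's range is limited). The gripper opens to 94 mm and grips with 3 to 60 N. Pads are 16 mm wide; open, the fingers measure 119 mm over their backs; the gripper's body (75 mm by 177 mm) begins 78 mm behind the grasp point.
Start: joints at [-1.232, 0.276, 1.505, -0, 1.361, -0.121], TCP at [255.172, -515.318, 205.493] pointing down, gripper open.
Joint ranges: [-2.89, 2.89], [-0.75, 2.08], [0.22, 2.7], [-1.18, 4.32], [0.11, 2.71], [-2.7, 2.7]. Speed limits (rad/s): [2.57, 2.57, 3.14, 3.14, 3.14, 3.14].

INTERFACE

Orientations are given as a unit quaternion [x, y, z, w].
In Python, from cell import robot, optics, job, nets gives the robot as it stands.
- The arm moves only by the shell command python3 -m crank 'ROWS' [FORCE]. ROWS is JSON, a list that holds one entry, the list of rows, each a list of 5 numbers: the opening, from 0 (shut) to 1 (fully open), then the shift along the tool's x, y, z in units of 40 mm (1.0 is 40 mm), then the turn about the tool's z in rad. In form: [[[gripper, x, y, z, roll], ...]]. A call has exactly 8 rows; each row shifts and turns the commanded pose from where the row before left it, along the tool's axes as they then stand; what a row does not reach is not made up. A row lasts 1/10 s, in which the tool goes at most 50 mm and 8.59 degrees, less where a joint would pass 70% of its speed; a pose out of reach is approached as far as the arm can. A call is refused whole if a number of a shift passes 1 or a number of a turn 0.15, either way. A call with a gripper value outside its range is refused whole. The fingers move at their own pace and stop on an object; FORCE is the grip in N (left out, the last holds). Time passes only in rows, so rows that do not move let the fingers close, or fill a call up. It gives the time, the measured TCP pose, the force and the opening at its end, in the units of the state.
- robot.observe(): the state, without advancing time (a new reading comes with each control period).
- optics.grab_frame(name): name is "scene" or "top"; returns (picture, depth): 400x640x3 uint8, blue, green, red; 400x640 float32, mm along the optical axis (not along the pixel's ray), 0 where there is no reading.
- optics.calibration(name): a dict with "fx", "fy", "cx", "cy" (pixels), "rvec" (rotation vector, rad) and "tvec" (3), from world to camera coordinates, as OpenCV has them. Camera axes: x right, y down, z forward; pixel columns grow to the right and rows downward; lengths in mm; the calibration is good to about 2 mm. A picture is of the moment at which its call begins. calibration takes no time and is no camera call.
- job.close_job(): hands the job in, once; it reports no verdict.
Trained networks look in the newest picture that a camera, given by its name, has taken for a name from the list of things; names that differ only in an ending like _2 or _b are one class to them, and where a whole thing is asked for, a point or a joint stands for the part that bears it (a point fixed in the world has none). Each returns a list of dicts, best first, with "conf" (0 to 1); they miss things now and then, are a little off and sometimes report something else, mostly with a low value. They report only what shows in the picture. A call takes as long as a camera call.
- nets.find_in(camera, name): "location" ([column, row] in pixels, amid what is visible of it).
- nets.spot_point(camera, name): "location" ([column, row] in pixels: a listed point, or the origin of a listed thing).
The state is a dict: "clock": time; "joint_pos": joint angles; "dq": joint speeds; "joint_torque": joint torques, N m; "tool_pos": TCP position; "orientation": TCP orientation; "force": force on the tool from outside, world axes, zero at the start; "torque": the same for the moment, N m; "finger_gap": opening from 0.0 (shut) to 1.0 (fully open).
Only numpy, scipy, OpenCV 4.12 (cv2) and the standard library are available. Lean on these libraries where they do the work, as an engineer would, in place of code of your own. Each camera call takes 0.05 s, during which the arm holds its last target. There are 200 camera calls.

## Working session

There is one attempt and no reset: what is moved stays moved. The work goes in short steps, Python scripts to look and compute and a shell command to move; the robot and the scene stay as the last step left them, time stands still between calls to the robot, and variables do not carry over. Pictures are saved under pics/ and viewed, about 12 in all and at most 16, crops included, and the job is handed in when it is done.

```bash
ls; mkdir -p pics; cat > h.py <<'E'
import numpy as np, cv2
from cell import robot, optics, job, nets
def cal(n):
    c=optics.calibration(n);R=cv2.Rodrigues(np.array(c["rvec"],float))[0];return c,R,np.array(c["tvec"],float).ravel()
def at_z(n,px,z):
    c,R,t=cal(n);d=R.T@np.array([(px[0]-c["cx"])/c["fx"],(px[1]-c["cy"])/c["fy"],1]);o=-R.T@t
    return o+d*(z-o[2])/d[2]
def cloud(n,D):
    c,R,t=cal(n);v,u=np.mgrid[0:D.shape[0],0:D.shape[1]]
    P=np.stack([(u-c["cx"])/c["fx"]*D,(v-c["cy"])/c["fy"]*D,D],-1);return (P-t)@R
def proj(n,p):
    c,R,t=cal(n);q=R@np.array(p,float)+t;return [c["fx"]*q[0]/q[2]+c["cx"],c["fy"]*q[1]/q[2]+c["cy"]]
E
python3 - <<'E'
from h import *
for n in("scene","top"):
    c,R,t=cal(n);print(n,c["fx"],-R.T@t,R[2])
    I,D=optics.grab_frame(n);cv2.imwrite(f"pics/{n}0.png",I);np.save(f"{n}0.npy",D)
for k in "guard post_top catch_point door_push door_hinge ring_a ring_b ring_c ring_d bar_short bar_long offcut_tray tip_tin flange_nut".split():
    for r in nets.spot_point("top",k)[:2]:
        print(k,np.round(r["location"]),round(r["conf"],2),np.round(at_z("top",r["location"],{"post_top":80,"catch_point":41,"door_push":45,"door_hinge":45}.get(k,7)),0)[:2])
s=robot.observe();print(s)
E
```

```text
pics
scene 374.9357918834641 [-184.13298929 -667.87463721  647.12288661] [ 0.65490366  0.57722667 -0.48776077]
top 383.6643038702638 [ 381.35471039    7.37743405 1203.46791901] [ 0.17465113  0.00871147 -0.98459184]
guard [332. 191.] 0.83 [618. -27.]
post_top [328. 184.] 0.94 [623. -12.]
post_top [294. 178.] 0.56 [643.  90.]
catch_point [295. 160.] 0.63 [713.  90.]
door_push [270. 211.] 0.76 [551. 165.]
door_hinge [300. 212.] 0.86 [548.  75.]
ring_a [351. 245.] 0.73 [445. -80.]
ring_a [301. 215.] 0.66 [541.  73.]
ring_b [351. 245.] 0.73 [445. -80.]
ring_b [301. 215.] 0.66 [541.  73.]
ring_c [351. 245.] 0.73 [445. -80.]
ring_c [301. 215.] 0.66 [541.  73.]
ring_d [351. 245.] 0.73 [445. -80.]
ring_d [301. 215.] 0.66 [541.  73.]
bar_short [188. 220.] 0.73 [534. 431.]
bar_short [291. 177.] 0.6 [665. 103.]
bar_long [287. 198.] 0.72 [596. 117.]
offcut_tray [298. 214.] 0.64 [545.  82.]
offcut_tray [189. 219.] 0.58 [537. 427.]
tip_tin [261. 158.] 0.87 [732. 201.]
flange_nut [450. 212.] 0.7 [ 541. -395.]
flange_nut [289. 178.] 0.21 [661. 112.]
{'clock': 0.8, 'joint_pos': array([-1.23198039e+00,  2.75843548e-01,  1.50488184e+00,  4.67144473e-05,
        1.36072476e+00, -1.20969868e-01]), 'dq': array([-0.00018936, -0.00078187,  0.00085158, -0.00107628, -0.00074999,
        0.00150214]), 'joint_torque': array([-2.67005280e-04, -4.04406166e+01, -2.37478781e+01,  6.99721137e-02,
        2.47147051e-02, -1.03035643e-05]), 'tool_pos': array([ 255.19783386, -515.30348048,  205.53248532]), 'orientation': array([9.73691912e-01, 2.27868504e-01, 3.04543356e-05, 6.83462604e-05]), 'force': array([ 1.21904997,  0.77562404, -0.12338376]), 'torque': array([ 0.02771088, -0.0133077 ,  0.01683096]), 'finger_gap': 1.0011971567908597}
```

View pics/top0.png

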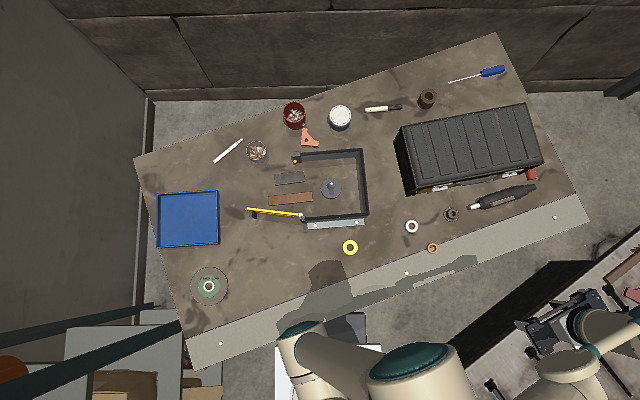

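View pics/scene0.png

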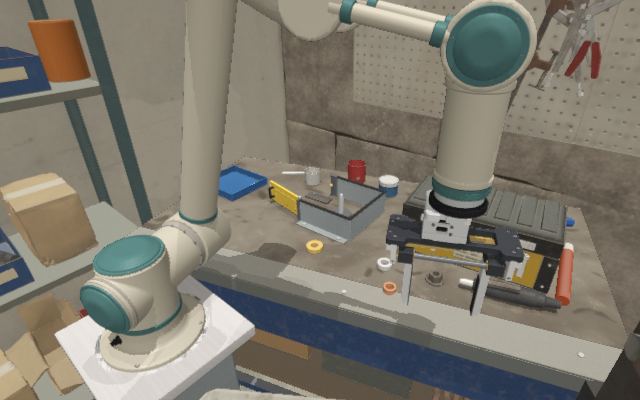

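```bash
python3 - <<'E'
from h import *
I=cv2.imread("pics/top0.png");D=np.load("top0.npy")
cv2.imwrite("pics/c1.png",cv2.resize(I[140:265,235:475],None,fx=3.3,fy=3.3,interpolation=cv2.INTER_CUBIC))
P=cloud("top",D)
Z=P[...,2]
for u,v in[(350,240),(411,220),(432,244),(451,210),(331,187),(289,178),(291,198),(427,97),(209,270),(188,220),(257,150),(331,181)]:print(u,v,P[v,u].round(0))
hsv=cv2.cvtColor(I,cv2.COLOR_BGR2HSV)
def blob(name,box,f):
    u0,u1,v0,v1=box;m=np.zeros(D.shape,np.uint8);s=np.s_[v0:v1,u0:u1];m[s]=f(hsv[s],Z[s]).astype(np.uint8)
    n,l,st,c=cv2.connectedComponentsWithStats(m);k=1+np.argmax(st[1:,4]);pts=cv2.findContours((l==k).astype(np.uint8),0,2)[0][0]
    print(name,st[k,4],c[k].round(1),cv2.minAreaRect(pts));return c[k],l==k
for nm,b,zt,f in[("b",(335,366,232,262),10,lambda h,z:(h[...,1]>110)&(h[...,2]>90)),("d",(422,443,238,258),10,lambda h,z:(h[...,1]>110)&(h[...,2]>60)),("c",(400,423,214,238),10,lambda h,z:(h[...,1]<40)&(h[...,2]>130)),
 ("bl",(262,318,188,208),6,lambda h,z:(h[...,1]>100)&(h[...,0]<20)),("bs",(270,308,168,189),6,lambda h,z:(h[...,2]<82)),("tray",(140,235,180,255),14,lambda h,z:(h[...,0]>95)&(h[...,0]<130)&(h[...,1]>120))]:
    c,m=blob(nm,b,f);print("   ",at_z("top",c,zt).round(1), "zmed",np.median(Z[m]).round(1))
E
```

```text
350 240 [460. -77.  12.]
411 220 [ 518. -268.   14.]
432 244 [ 443. -328.   14.]
451 210 [ 545. -390.   28.]
331 187 [619. -21.  62.]
289 178 [663. 111.   4.]
291 198 [597. 105.   6.]
427 97 [ 924. -347.   12.]
209 270 [378. 359.   8.]
188 220 [534. 430.   7.]
257 150 [759. 214.   5.]
331 181 [649. -23.  11.]
b 134 [349.8 246.6] ((349.5, 247.0), (14.0, 15.0), 90.0)
    [440.3 -76.   10. ] zmed 13.6
d 60 [431.7 247.4] ((432.0, 247.5), (9.0, 10.0), 90.0)
    [ 432.4 -327.7   10. ] zmed 12.0
c 93 [411.5 225.8] ((411.5, 225.5), (11.0, 11.0), 90.0)
    [ 500.5 -269.8   10. ] zmed 13.5
bl 209 [288.3 198.6] ((290.0, 198.5), (8.944953918457031, 43.17873001098633), 83.6598129272461)
    [595.5 113.5   6. ] zmed 6.2
bs 7 [291. 183.] ((291.0, 183.0), (6.0, 0.0), 180.0)
    [646.1 104.5   6. ] zmed 2.3
tray 3138 [187.7 219.1] ((186.22645568847656, 218.4862823486328), (54.5967903137207, 63.79203796386719), 86.53176879882812)
    [536.2 428.5  14. ] zmed 4.6
```

View pics/c1.png

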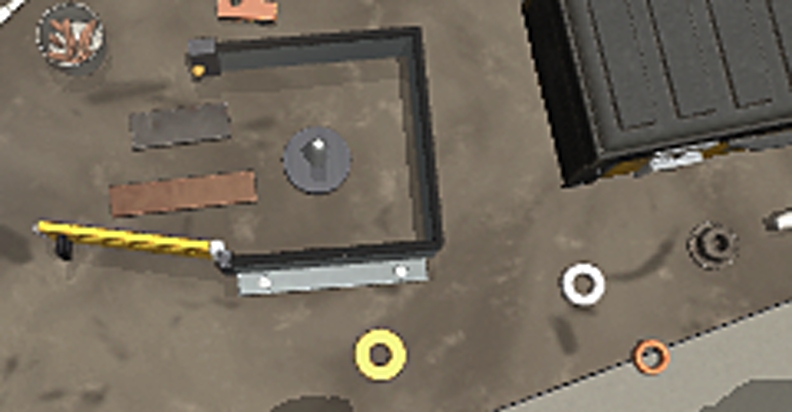

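```bash
python3 - <<'E'
from h import *
I=cv2.imread("pics/top0.png");D=np.load("top0.npy");P=cloud("top",D);hsv=cv2.cvtColor(I,cv2.COLOR_BGR2HSV)
v,u=np.mgrid[0:400,0:640]
yel=(hsv[...,0]>20)&(hsv[...,0]<35)&(hsv[...,1]>120)&(hsv[...,2]>100)
m=(P[...,2]>66)&(P[...,2]<84)&(u>292)&(u<375)&(v>140)&(v<230)&~yel&~((abs(u-331)<8)&(abs(v-186)<8))
p=P[m][:,:2].astype(np.float32);print(len(p),"guard rect",cv2.minAreaRect(p))
for s in [(u>345)&(u<374)&(v>158)&(v<205),(u>303)&(u<355)&(v<165),(u>310)&(u<360)&(v>200)]:
    q=P[m&s][:,:2];l=cv2.fitLine(q.astype(np.float32),2,0,.01,.01).ravel();print("wall",len(q),l.round(3))
d=yel&(u>240)&(u<305)&(v>200)&(v<225);q=P[d&(P[...,2]>55)][:,:2];print("door",len(q),cv2.fitLine(q.astype(np.float32),2,0,.01,.01).ravel().round(3),q.min(0),q.max(0))
# foot & post
m=(P[...,2]>5)&(P[...,2]<14)&(abs(u-331)<14)&(abs(v-188)<14);print("foot",m.sum(),cv2.minEnclosingCircle(P[m][:,:2].astype(np.float32)),P[m].mean(0))
m=(P[...,2]>50)&(P[...,2]<90)&(abs(u-331)<14)&(abs(v-188)<14);print("post\n",P[m].round(0),np.c_[u[m],v[m]].tolist())
I2=(I[176:202,316:346]);cv2.imwrite("pics/c2.png",np.hstack([cv2.resize(I2,None,fx=14,fy=14,interpolation=0),cv2.resize(I[165:191,268:298+10],None,fx=9,fy=14,interpolation=0)]))
# bars by grey
g=hsv[168:190,268:310,2]
b=(cv2.GaussianBlur(hsv[...,2],(3,3),0)<75)
for n,box,mm in(("bs",(268,310,168,190),None),):
    print(np.percentile(g,[5,25,50,75,95]))
# known colour
for c in[(331,188),(290,180),(292,198),(320,195)]:print(c,hsv[c[1],c[0]])
E
```

```text
630 guard rect ((627.5972900390625, -13.633033752441406), (212.25782775878906, 225.60699462890625), 3.0019445419311523)
wall 130 [ 9.98000e-01  6.30000e-02  6.30314e+02 -1.21172e+02]
wall 160 [ 6.00000e-02 -9.98000e-01  7.25239e+02 -1.66610e+01]
wall 138 [ 6.10000e-02 -9.98000e-01  5.26516e+02 -2.96690e+01]
door 129 [1.43000e-01 9.90000e-01 5.46829e+02 1.55086e+02] [533.80737566  81.95352596] [561.04368961 231.36394766]
foot 284 ((627.1458740234375, -22.998138427734375), 56.994876861572266) [625.45798342 -22.09216464   9.72639093]
post
 [[631. -18.  77.]
 [630. -21.  78.]
 [631. -24.  77.]
 [628. -15.  75.]
 [627. -18.  79.]
 [627. -21.  82.]
 [627. -24.  79.]
 [628. -27.  74.]
 [626. -15.  73.]
 [624. -18.  81.]
 [623. -21.  84.]
 [624. -24.  81.]
 [625. -27.  76.]
 [623. -15.  71.]
 [622. -18.  73.]
 [621. -21.  78.]
 [622. -24.  75.]
 [623. -27.  69.]
 [622. -16.  60.]
 [620. -18.  70.]
 [620. -21.  70.]
 [620. -24.  71.]
 [622. -28.  60.]
 [619. -18.  60.]
 [619. -21.  62.]
 [619. -25.  59.]] [[330, 182], [331, 182], [332, 182], [329, 183], [330, 183], [331, 183], [332, 183], [333, 183], [329, 184], [330, 184], [331, 184], [332, 184], [333, 184], [329, 185], [330, 185], [331, 185], [332, 185], [333, 185], [329, 186], [330, 186], [331, 186], [332, 186], [333, 186], [330, 187], [331, 187], [332, 187]]
[ 93.15 105.   111.   119.   128.  ]
(331, 188) [45  5 96]
(290, 180) [ 16  31 108]
(292, 198) [ 12 103 146]
(320, 195) [ 18  54 109]
```

View pics/c2.png

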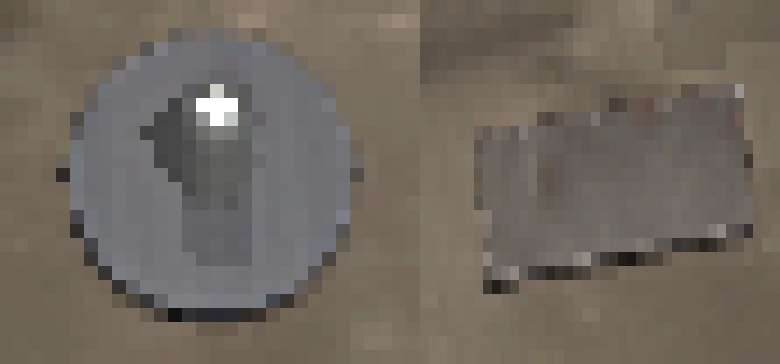

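```bash
cat >> h.py <<'E'
from scipy.spatial.transform import Rotation as Ro
def to(x,y,z,th=None):
    s=robot.observe();R=Ro.from_quat(s["orientation"]).as_matrix();t=np.arctan2(R[1,0],R[0,0])
    d=R.T@(np.array([x,y,z])-s["tool_pos"])/40
    print("t",round(s["clock"],1),"tcp",s["tool_pos"].round(1),"th",round(t,3),"gap",round(s["finger_gap"],3),"F",s["force"].round(1),"units to go",d.round(3),"roll","" if th is None else round((t-th+np.pi)%(2*np.pi)-np.pi,3))
E
python3 -c "
from h import *
for p,z in [((288.9,177.6),6),((290.1,198.5),6),((330.6,187.6),10),((349.6,246.6),14),((411.5,225.6),14),((431.8,247.4),14),((186.2,218.5),14)]: print(at_z('top',p,z).round(1))
"
python3 -m crank '[[[0.6,0,0,0,-0.15],[0.6,0,0,0,-0.15],[0.6,0,0,0,-0.15],[0.6,0,0,0,-0.15],[0.6,0,0,0,-0.15],[0.6,0,0,0,-0.15],[0.6,0,0,0,-0.15],[0.6,0,0,0,-0.15]]]'
python3 -m crank '[[[0.6,0.92,0.72,0,0],[0.6,0.92,0.72,0,0],[0.6,0.92,0.72,0,0],[0.6,0.92,0.72,0,0],[0.6,0.92,0.72,0,0],[0.6,0.92,0.72,0,0],[0.6,0.92,0.72,0,0],[0.6,0.92,0.72,0,0]]]'
python3 -c "
from h import *
to(664,111,150,1.658)"
```

```text
[663.9 111.1   6. ]
[595.8 107.8   6. ]
[627.4 -21.4  10. ]
[439.9 -75.   14. ]
[ 500.6 -268.9   14. ]
[ 432.2 -326.8   14. ]
[538.1 433.4  14. ]
clock: 1.6
tool_pos: [255.2, -515.3, 205.5]
orientation: [0.673, 0.74, -0.0, 0.0]
force: [-0.0, -0.1, 0.7]
finger_gap: 0.6
clock: 2.4
tool_pos: [459.3, -199.9, 205.8]
orientation: [0.675, 0.738, 0.0, 0.0]
force: [1.0, -1.2, 0.2]
finger_gap: 0.597
t 2.4 tcp [ 459.3 -199.9  205.8] th 1.66 gap 0.597 F [ 1.  -1.2  0.2] units to go [7.29  5.786 1.393] roll 0.002
```

```bash

python3 -m crank '[[[0.6,0.91,0.72,0,0],[0.6,0.91,0.72,0,0],[0.6,0.91,0.72,0,0],[0.6,0.91,0.72,0,0],[0.6,0.91,0.72,0,0],[0.6,0.91,0.72,0,0],[0.6,0.91,0.72,0,0],[0.6,0.91,0.72,0,0]]]'
python3 -m crank '[[[0.6,0,0,0.9,0],[0.6,0,0,0.9,0],[0.6,0,0,0.9,0],[0.6,0,0,0.4,0],[0.6,0,0,0,0],[0.6,0,0,0,0],[0.6,0,0,0,0],[0.6,0,0,0,0]]]'
python3 - <<'E'
from h import *
to(664,111,2,1.658)
I,D=optics.grab_frame("top");cv2.imwrite("pics/top1.png",I)
J,E=optics.grab_frame("scene")
c=proj("scene",[664,111,20]);c=[int(a) for a in c]
cv2.imwrite("pics/v1.png",np.hstack([cv2.resize(I[150:225,260:350],(480,400),interpolation=2),cv2.resize(J[c[1]-40:c[1]+40,c[0]-30:c[0]+30],(300,400),interpolation=2)]))
E
```

```text
clock: 3.2
tool_pos: [662.9, 110.7, 205.5]
orientation: [0.675, 0.738, -0.0, 0.0]
force: [0.0, -0.1, 1.0]
finger_gap: 0.599
clock: 4.0
tool_pos: [663.3, 108.9, 83.3]
orientation: [0.675, 0.738, 0.001, 0.001]
force: [0.8, 0.0, -0.3]
finger_gap: 0.597
t 4.0 tcp [663.3 108.9  83.3] th 1.66 gap 0.597 F [ 0.8  0.  -0.3] units to go [0.05  0.016 2.032] roll 0.002
```

View pics/v1.png

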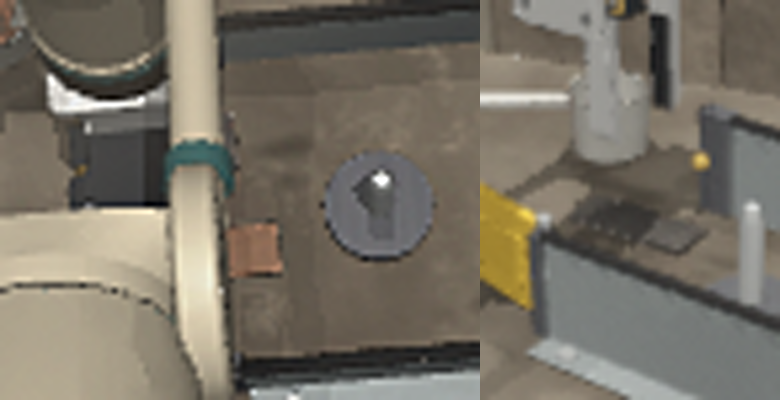

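```bash

python3 -m crank '[[[0.6,0.05,0.02,0.8,0],[0.6,0,0,0.8,0],[0.6,0,0,0.42,0],[0.6,0,0,0,0],[0,0,0,0,0],[0,0,0,0,0],[0,0,0,0,0],[0,0,0,0,0]]]' 40
python3 -m crank '[[[0,0,0,0,0],[0,0,0,0,0],[0,0,0,0,0],[0,0,0,-0.5,0],[0,0,0,-0.9,0],[0,0,0,-0.9,0],[0,0,0,0,0],[0,0,0,0,0]]]'
python3 -c "
from h import *
to(572,433,95,1.60)"
```

```text
clock: 4.9
tool_pos: [663.1, 111.0, 1.0]
orientation: [0.675, 0.738, 0.0, 0.0]
force: [-0.1, 1.0, 1.5]
finger_gap: 0.365
clock: 5.7
tool_pos: [662.5, 111.0, 92.7]
orientation: [0.675, 0.738, 0.0, 0.0]
force: [-0.4, 0.3, -1.6]
finger_gap: 0.365
t 5.7 tcp [662.5 111.   92.7] th 1.66 gap 0.365 F [-0.4  0.3 -1.6] units to go [ 8.22  -1.538 -0.059] roll 0.06
```

```bash

python3 -m crank '[[[0,0.9,-0.19,0,0],[0,1,-0.19,0,0],[0,1,-0.19,0,0],[0,1,-0.19,0,0],[0,1,-0.19,0,0],[0,1,-0.19,0,0],[0,1,-0.19,0,0],[0,1,-0.19,0,0]]]'
python3 -m crank '[[[0,0.32,0,0,0],[0,0,0,0,0],[0,0,0,0.8,0],[0,0,0,0.8,0],[0,0,0,0.4,0],[0,0,0,0,0],[0,0,0,0,0],[0,0,0,0,0]]]'
python3 -c "
from h import *
to(572,433,10,1.60)"
```

```text
clock: 6.5
tool_pos: [571.8, 420.8, 89.4]
orientation: [0.675, 0.738, -0.003, -0.001]
force: [0.8, -0.0, -1.3]
finger_gap: 0.366
clock: 7.3
tool_pos: [574.2, 432.6, 13.9]
orientation: [0.675, 0.738, 0.001, 0.0]
force: [0.5, -0.3, -0.9]
finger_gap: 0.364
t 7.3 tcp [574.2 432.6  13.9] th 1.659 gap 0.364 F [ 0.5 -0.3 -0.9] units to go [ 0.014 -0.055  0.096] roll 0.059
```

```bash

python3 -m crank '[[[0,0,0,0.15,0],[0.52,0,0,0,0],[0.52,0,0,0,0],[0.52,0,0,0,0],[0.52,0,0,-0.8,0],[0.52,0,0,-0.9,0],[0.52,0,0,-0.8,0],[0.52,0,0,0,0]]]'
python3 -m crank '[[[0.52,-0.9,0,0,0],[0.52,-1,0,0,0],[0.52,-1,0,0,0],[0.52,-1,0,0,0],[0.52,-1,0,0,0],[0.52,-1,0,0,0],[0.52,-1,0,0,0],[0.52,-1,0,0,0]]]'
python3 - <<'E'
from h import *
to(595.8,107.8,2,1.658)
I,D=optics.grab_frame("top");J,E=optics.grab_frame("scene")
cv2.imwrite("pics/v2.png",np.hstack([cv2.resize(I[135:305,140:350],(420,340),interpolation=2),cv2.resize(J[150:290,200:390],(380,340),interpolation=2)]))
E
```

```text
clock: 8.1
tool_pos: [576.1, 435.2, 112.9]
orientation: [0.675, 0.738, 0.005, 0.002]
force: [0.4, -0.3, 0.9]
finger_gap: 0.519
clock: 8.9
tool_pos: [600.4, 116.8, 105.7]
orientation: [0.675, 0.738, -0.0, -0.0]
force: [0.2, -0.2, -1.1]
finger_gap: 0.521
t 8.9 tcp [600.4 116.8 105.7] th 1.66 gap 0.521 F [ 0.2 -0.2 -1.1] units to go [-0.213 -0.131  2.594] roll 0.002
```

View pics/v2.png

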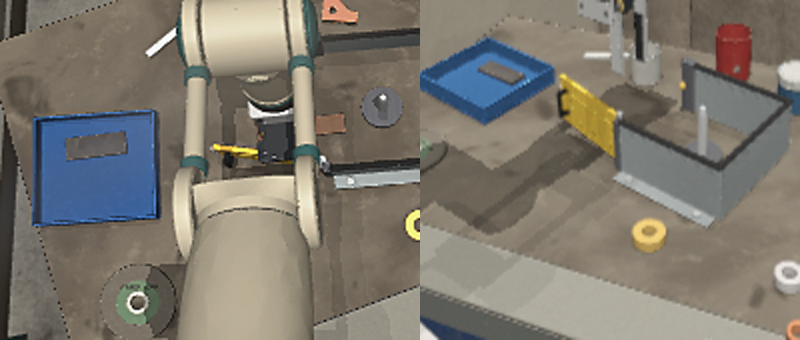

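```bash

python3 -m crank '[[[0.52,-0.21,-0.13,0.6,0],[0.52,0,0,0.8,0],[0.52,0,0,0.8,0],[0.52,0,0,0.38,0],[0.52,0,0,0,0],[0,0,0,0,0],[0,0,0,0,0],[0,0,0,0,0]]]' 40
python3 -m crank '[[[0,0,0,0,0],[0,0,0,0,0],[0,0,0,0,0],[0,0,0,-0.5,0],[0,0,0,-0.9,0],[0,0,0,-0.9,0],[0,0,0,0,0],[0,0,0,0,0]]]'
python3 -c "
from h import *
to(505,433,95,1.60)"
```

```text
clock: 9.8
tool_pos: [596.6, 109.9, 3.5]
orientation: [0.675, 0.738, 0.0, 0.0]
force: [-0.6, 0.1, -1.0]
finger_gap: 0.312
clock: 10.6
tool_pos: [596.6, 109.4, 95.8]
orientation: [0.675, 0.738, 0.0, 0.0]
force: [0.1, 0.5, -2.2]
finger_gap: 0.303
t 10.6 tcp [596.6 109.4  95.8] th 1.66 gap 0.303 F [ 0.1  0.5 -2.2] units to go [ 8.262 -1.562  0.016] roll 0.06
```

```bash

python3 -m crank '[[[0,0.9,-0.19,-0.3,0],[0,1,-0.19,0,0],[0,1,-0.19,0,0],[0,1,-0.19,0,0],[0,1,-0.19,0,0],[0,1,-0.19,0,0],[0,1,-0.19,0,0],[0,1,-0.19,0,0]]]'
python3 -m crank '[[[0,0.32,-0.05,0,0],[0,0,0,0,0],[0,0,0,0.8,0],[0,0,0,0.8,0],[0,0,0,0.7,0],[0,0,0,0,0],[0,0,0,0,0],[0,0,0,0,0]]]'
python3 -c "
from h import *
to(505,433,10,1.60)"
```

```text
clock: 11.4
tool_pos: [505.8, 419.3, 104.5]
orientation: [0.675, 0.738, -0.003, -0.0]
force: [0.2, 0.6, -1.4]
finger_gap: 0.305
clock: 12.2
tool_pos: [506.3, 431.3, 16.9]
orientation: [0.675, 0.738, 0.001, 0.0]
force: [0.4, 0.6, -2.3]
finger_gap: 0.302
t 12.2 tcp [506.3 431.3  16.9] th 1.659 gap 0.302 F [ 0.4  0.6 -2.3] units to go [ 0.046 -0.029  0.174] roll 0.059
```

```bash

python3 -m crank '[[[0,0,0,0.2,0],[0.5,0,0,0,0],[0.5,0,0,0,0],[0.5,0,0,0,0],[0.5,0,0,-0.8,0],[0.5,0,0,-0.9,0],[0.5,0,0,-0.9,0],[0.5,0,0,-0.3,0]]]'
python3 -m crank '[[[0.8,-0.9,-0.3,0,0],[0.8,-1,-0.3,0,0],[0.8,-1,-0.3,0,0],[0.8,-1,-0.3,0,0],[0.8,-1,-0.3,0,0],[0.8,-1,-0.3,0,0],[0.8,-1,-0.3,0,0],[0.8,-1,-0.3,0,0]]]'
python3 - <<'E'
from h import *
to(439.9,-75,3,1.658)
I,D=optics.grab_frame("top");J,E=optics.grab_frame("scene")
cv2.imwrite("pics/v3.png",np.hstack([cv2.resize(I[135:305,140:350],(420,340),interpolation=2),cv2.resize(J[150:290,200:390],(380,340),interpolation=2)]))
E
```

```text
clock: 13.0
tool_pos: [506.9, 433.0, 128.2]
orientation: [0.675, 0.738, 0.004, 0.001]
force: [0.4, 0.4, 0.0]
finger_gap: 0.501
clock: 13.8
tool_pos: [436.2, 106.7, 122.9]
orientation: [0.675, 0.738, -0.0, -0.0]
force: [0.7, -0.7, -0.4]
finger_gap: 0.802
t 13.8 tcp [436.2 106.7 122.9] th 1.66 gap 0.802 F [ 0.7 -0.7 -0.4] units to go [-4.531 -0.313  2.999] roll 0.002
```

View pics/v3.png

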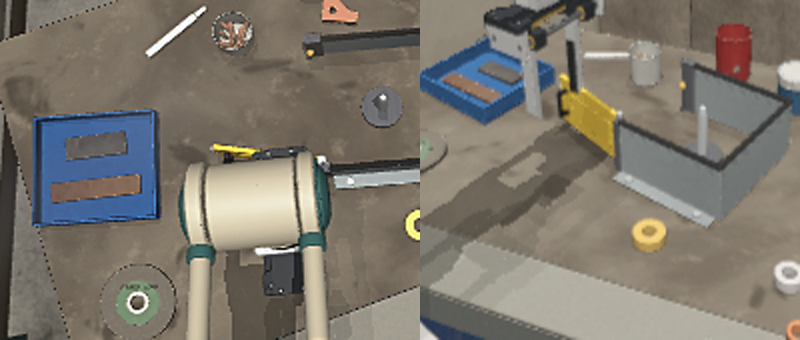

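```bash

python3 -m crank '[[[0.8,-0.93,-0.06,0,0],[0.8,-0.9,-0.06,0,0],[0.8,-0.9,-0.06,0,0],[0.8,-0.9,-0.06,0,0],[0.8,-0.9,-0.06,0,0],[0.8,0,0,0.9,0],[0.8,0,0,0.9,0],[0.8,0,0,0,0]]]'
python3 - <<'E'
from h import *
to(439.9,-75,3,1.658)
E
```

```text
clock: 14.7
tool_pos: [437.8, -72.0, 47.8]
orientation: [0.675, 0.738, -0.002, -0.004]
force: [-1.4, 1.0, -0.4]
finger_gap: 0.798
t 14.7 tcp [437.8 -72.   47.8] th 1.659 gap 0.798 F [-1.4  1.  -0.4] units to go [-0.085  0.056  1.12 ] roll 0.001
```

```bash

python3 -m crank '[[[0.8,-0.05,0.03,0.6,0],[0.8,0,0,0.5,0],[0.8,0,0,0,0],[0.8,0,0,0,0],[0.8,0,0,0,0],[0.8,0,0,0,0],[0.8,0,0,0,0],[0.8,0,0,0,0]]]'
python3 - <<'E'
from h import *
to(439.9,-75,3,1.658)
E
```

```text
clock: 15.5
tool_pos: [443.1, -75.4, 8.0]
orientation: [0.675, 0.738, 0.0, 0.001]
force: [-1.2, 0.1, 0.1]
finger_gap: 0.799
t 15.5 tcp [443.1 -75.4   8. ] th 1.66 gap 0.799 F [-1.2  0.1  0.1] units to go [ 0.017 -0.079  0.124] roll 0.002
```

```bash

python3 -m crank '[[[0.8,0.01,-0.07,0.1,0],[0.8,0,0,0,0],[0,0,0,0,0],[0,0,0,0,0],[0,0,0,0,0],[0,0,0,0,0],[0,0,0,0,0],[0,0,0,0,0]]]' 40
python3 - <<'E'
from h import *
to(439.9,-75,3,1.658)
E
python3 -m crank '[[[0,0,0,-0.5,0],[0,0,0,-0.9,0],[0,0,0,-0.9,0],[0,0,0,-0.6,0],[0,0,0,0,0],[0,0,0,0,0],[0,0,0,0,0],[0,0,0,0,0]]]'
python3 - <<'E'
from h import *
to(627,-22,120,1.658)
E
```

```text
clock: 16.3
tool_pos: [439.9, -75.2, 3.4]
orientation: [0.675, 0.738, -0.0, 0.0]
force: [-0.1, -0.5, -0.4]
finger_gap: 0.502
t 16.3 tcp [439.9 -75.2   3.4] th 1.66 gap 0.502 F [-0.1 -0.5 -0.4] units to go [ 0.005 -0.001  0.011] roll 0.002
clock: 17.1
tool_pos: [438.8, -74.8, 117.9]
orientation: [0.675, 0.738, -0.001, -0.002]
force: [0.4, -0.6, -1.5]
finger_gap: 0.503
t 17.1 tcp [438.8 -74.8 117.9] th 1.66 gap 0.503 F [ 0.4 -0.6 -1.5] units to go [ 0.896  4.805 -0.068] roll 0.002
```

```bash

python3 -m crank '[[[0,0.15,0.8,0,0],[0,0.15,0.8,0,0],[0,0.15,0.8,0,0],[0,0.15,0.8,0,0],[0,0.15,0.8,0,0],[0,0.15,0.78,0,0],[0,0,0,0.4,0],[0,0,0,0.3,0]]]'
python3 -m crank '[[[0,0,0,0,0],[0,0,0,0,0],[0,0,0,0,0],[0,0,0,0,0],[0,0,0,0,0],[0,0,0,0,0],[0,0,0,0,0],[0,0,0,0,0]]]'
python3 - <<'E'
from h import *
to(626.3,-21.8,83,1.658)
J,E=optics.grab_frame("scene");I,D=optics.grab_frame("top")
c=proj("scene",[626,-22,80]);c=[int(a) for a in c];print(c)
cv2.imwrite("pics/v4.png",np.hstack([cv2.resize(J[c[1]-40:c[1]+40,c[0]-40:c[0]+40],(400,400),interpolation=0),cv2.resize(I[145:225,290:370],(400,400),interpolation=0)]))
E
```

```text
clock: 17.9
tool_pos: [626.9, -21.9, 88.8]
orientation: [0.675, 0.738, -0.001, -0.001]
force: [-0.8, 0.1, -1.9]
finger_gap: 0.504
clock: 18.7
tool_pos: [627.3, -22.3, 91.6]
orientation: [0.675, 0.738, 0.0, 0.0]
force: [0.4, -0.6, -0.3]
finger_gap: 0.503
t 18.7 tcp [627.3 -22.3  91.6] th 1.66 gap 0.503 F [ 0.4 -0.6 -0.3] units to go [ 0.015 -0.023  0.215] roll 0.002
[340, 193]
```

View pics/v4.png

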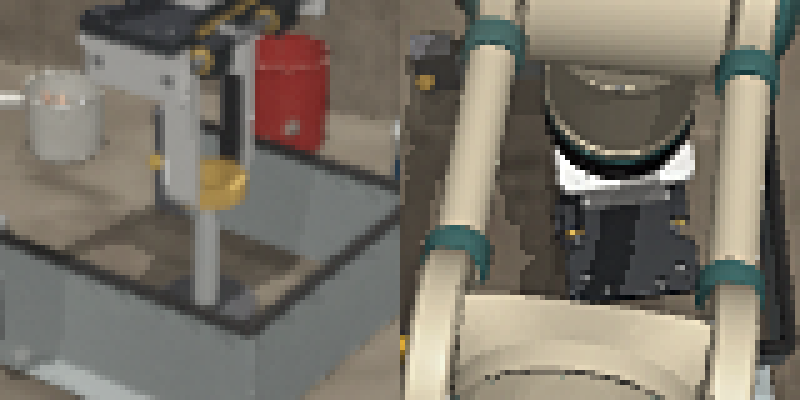

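```bash

python3 -m crank '[[[0,0,-0.02,0.1,0],[0,0,0,0.1,0],[0,0,0,0.1,0],[0,0,0,0.1,0],[0,0,0,0.1,0],[0,0,0,0.1,0],[0,0,0,0,0],[0,0,0,0,0]]]'
python3 - <<'E'
from h import *
to(626.3,-21.8,13,1.658)
E
```

```text
clock: 19.6
tool_pos: [626.4, -22.4, 67.3]
orientation: [0.675, 0.738, -0.0, -0.0]
force: [-0.3, 0.4, -1.3]
finger_gap: 0.505
t 19.6 tcp [626.4 -22.4  67.3] th 1.66 gap 0.505 F [-0.3  0.4 -1.3] units to go [ 1.500e-02 -1.000e-03  1.358e+00] roll 0.002
```

```bash

python3 -m crank '[[[0,0,0,0.2,0],[0,0,0,0.2,0],[0,0,0,0.2,0],[0,0,0,0.2,0],[0,0,0,0.2,0],[0,0,0,0.2,0],[0,0,0,0,0],[0,0,0,0,0]]]'
python3 - <<'E'
from h import *
to(626.3,-21.8,13,1.658)
E
```

```text
clock: 20.4
tool_pos: [626.4, -22.4, 19.2]
orientation: [0.675, 0.738, -0.0, -0.0]
force: [0.1, 0.3, -1.1]
finger_gap: 0.502
t 20.4 tcp [626.4 -22.4  19.2] th 1.66 gap 0.502 F [ 0.1  0.3 -1.1] units to go [ 0.015 -0.001  0.155] roll 0.002
```

```bash

python3 -m crank '[[[0,0,0,0.14,0],[0,0,0,0,0],[0.75,0,0,0,0],[0.75,0,0,0,0],[0.75,0,0,0,0],[0.75,0,0,-0.6,0],[0.75,0,0,-0.9,0],[0.75,0,0,-0.9,0]]]'
python3 - <<'E'
from h import *
to(500.6,-268.9,3,0)
I=cv2.imread("pics/top0.png");D=np.load("top0.npy");P=cloud("top",D).reshape(-1,3)
m=(P[:,2]>50)&(P[:,1]<-130)&(P[:,1]>-700)&(P[:,0]>400)&(P[:,0]<1000);Q=P[m];print(np.percentile(Q[:,2],[5,50,95]))
for y in range(-180,-660,-40):
    q=Q[abs(Q[:,1]-y)<8]
    if len(q):print(y,q[:,0].min().round(),q[q[:,0].argmin(),2].round())
E
```

```text
clock: 21.2
tool_pos: [625.9, -22.3, 110.6]
orientation: [0.675, 0.738, -0.0, -0.001]
force: [0.1, -0.1, -0.7]
finger_gap: 0.751
t 21.2 tcp [625.9 -22.3 110.6] th 1.66 gap 0.751 F [ 0.1 -0.1 -0.7] units to go [-5.862 -3.665  2.693] roll 1.66
[ 98.23739157 159.7735757  165.11148687]
-220 757.0 149.0
-260 592.0 134.0
-300 599.0 112.0
-340 595.0 96.0
-380 608.0 114.0
-420 608.0 113.0
-460 613.0 114.0
-500 626.0 114.0
-540 562.0 52.0
-580 574.0 50.0
-620 654.0 122.0
```

```bash

python3 -m crank '[[[0.75,0,0,-0.3,0.15],[0.75,0,0,0,0.15],[0.75,0,0,0,0.15],[0.75,0,0,0,0.15],[0.75,0,0,0,0.15],[0.75,0,0,0,0.15],[0.75,0,0,0,0.15],[0.75,0,0,0,0.15]]]'
python3 -m crank '[[[0.75,0,0,0,0.15],[0.75,0,0,0,0.15],[0.75,0,0,0,0.15],[0.75,-0.6,0.9,0,0.01],[0.75,-0.6,0.95,0,0],[0.75,-0.6,0.95,0,0],[0.75,-0.6,0.95,0,0],[0.75,-0.6,0.95,0,0]]]'
python3 - <<'E'
from h import *
to(500.6,-268.9,3,0)
I,D=optics.grab_frame("top");J,E=optics.grab_frame("scene")
cv2.imwrite("pics/v5.png",np.hstack([cv2.resize(I[140:270,290:470],(450,325),interpolation=2),cv2.resize(J[160:290,260:400],(350,325),interpolation=2)]))
E
```

```text
clock: 22.0
tool_pos: [626.5, -22.4, 122.1]
orientation: [0.974, 0.225, 0.0, 0.0]
force: [-0.3, -0.6, -0.3]
finger_gap: 0.75
clock: 22.8
tool_pos: [505.8, -211.8, 122.2]
orientation: [1.0, 0.0, 0.0, 0.0]
force: [1.3, -0.9, 0.3]
finger_gap: 0.748
t 22.8 tcp [ 505.8 -211.8  122.2] th 0.0 gap 0.748 F [ 1.3 -0.9  0.3] units to go [-0.131  1.425  2.981] roll 0.0
```

View pics/v5.png

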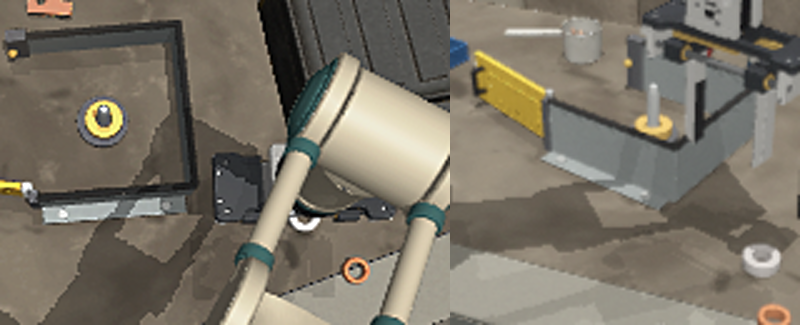

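```bash

python3 -m crank '[[[0.75,-0.13,0.7,0,0],[0.75,0,0.7,0,0],[0.75,0,0,0.9,0],[0.75,0,0,0.9,0],[0.75,0,0,0.5,0],[0.75,0,0,0,0],[0.75,0,0,0,0],[0.75,0,0,0,0]]]'
python3 - <<'E'
from h import *
to(500.6,-268.9,3,0)
E
```

```text
clock: 23.7
tool_pos: [503.0, -267.0, 31.4]
orientation: [1.0, 0.0, 0.001, 0.001]
force: [0.9, -0.5, -0.4]
finger_gap: 0.747
t 23.7 tcp [ 503.  -267.    31.4] th 0.0 gap 0.747 F [ 0.9 -0.5 -0.4] units to go [-0.062  0.046  0.71 ] roll 0.0
```

```bash

python3 -m crank '[[[0.75,-0.05,0.04,0.4,0],[0.75,0,0,0.29,0],[0.75,0,0,0,0],[0.75,0,0,0,0],[0.75,0,0,0,0],[0.75,0,0,0,0],[0.75,0,0,0,0],[0.75,0,0,0,0]]]'
python3 - <<'E'
from h import *
to(500.6,-268.9,3,0)
E
```

```text
clock: 24.5
tool_pos: [499.7, -268.3, 2.5]
orientation: [1.0, -0.0, 0.0, 0.0]
force: [1.0, -0.8, -0.1]
finger_gap: 0.75
t 24.5 tcp [ 499.7 -268.3    2.5] th -0.0 gap 0.75 F [ 1.  -0.8 -0.1] units to go [ 0.022  0.015 -0.012] roll -0.0
```

```bash

python3 -m crank '[[[0.75,0.02,0,0,0],[0.75,0,0,0,0],[0,0,0,0,0],[0,0,0,0,0],[0,0,0,0,0],[0,0,0,0,0],[0,0,0,0,0],[0,0,0,0,0]]]' 40
python3 -m crank '[[[0,0,0,-0.5,0],[0,0,0,-0.9,0],[0,0,0,-0.9,0],[0,0,0,-0.7,0],[0,0,0,0,0],[0,0,0,0,0],[0,0,0,0,0],[0,0,0,0,0]]]'
python3 - <<'E'
from h import *
to(626.4,-22.4,95,0)
E
```

```text
clock: 25.3
tool_pos: [500.3, -268.2, 2.3]
orientation: [1.0, -0.0, 0.0, 0.0]
force: [-0.4, 0.2, 0.5]
finger_gap: 0.411
clock: 26.1
tool_pos: [499.2, -267.4, 120.4]
orientation: [1.0, -0.0, -0.002, -0.001]
force: [-0.4, -0.5, -0.9]
finger_gap: 0.409
t 26.1 tcp [ 499.2 -267.4  120.4] th -0.0 gap 0.409 F [-0.4 -0.5 -0.9] units to go [ 3.179 -6.125  0.637] roll -0.0
```

```bash

python3 -m crank '[[[0,0.45,-0.86,0,0],[0,0.45,-0.88,0,0],[0,0.45,-0.88,0,0],[0,0.45,-0.88,0,0],[0,0.45,-0.88,0,0],[0,0.45,-0.88,0,0],[0,0.45,-0.88,0,0],[0,0,0,0.3,0]]]'
python3 -m crank '[[[0,0,0,0.3,0],[0,0,0,0,0],[0,0,0,0,0],[0,0,0,0,0],[0,0,0,0,0],[0,0,0,0,0],[0,0,0,0,0],[0,0,0,0,0]]]'
python3 - <<'E'
from h import *
to(626.4,-22.4,95,0)
J,E=optics.grab_frame("scene")
cv2.imwrite("pics/v6.png",cv2.resize(J[153:233,300:380],(400,400),interpolation=0))
E
```

```text
clock: 26.9
tool_pos: [629.2, -18.2, 110.0]
orientation: [1.0, 0.002, 0.002, -0.001]
force: [-0.2, -0.9, -0.9]
finger_gap: 0.41
clock: 27.7
tool_pos: [626.5, -22.7, 98.5]
orientation: [1.0, -0.0, 0.0, 0.0]
force: [-0.3, 0.6, -0.7]
finger_gap: 0.411
t 27.7 tcp [626.5 -22.7  98.5] th -0.0 gap 0.411 F [-0.3  0.6 -0.7] units to go [-0.002 -0.007  0.089] roll -0.0
```

View pics/v6.png

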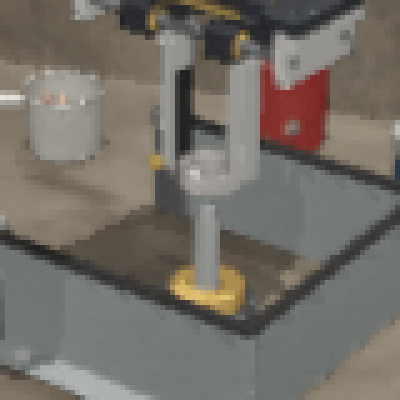

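```bash

python3 -m crank '[[[0,0,0,0.15,0],[0,0,0,0.15,0],[0,0,0,0.15,0],[0,0,0,0.1,0],[0,0,0,0.1,0],[0,0,0,0.1,0],[0,0,0,0,0],[0,0,0,0,0]]]'
python3 - <<'E'
from h import *
to(626.4,-22.4,26.3,0)
E
```

```text
clock: 28.55
tool_pos: [626.5, -22.6, 68.2]
orientation: [1.0, -0.0, 0.0, 0.0]
force: [-0.3, -0.1, -0.8]
finger_gap: 0.408
t 28.6 tcp [626.5 -22.6  68.2] th -0.0 gap 0.408 F [-0.3 -0.1 -0.8] units to go [-0.002 -0.006  1.048] roll -0.0
```

```bash

python3 -m crank '[[[0,0,0,0.2,0],[0,0,0,0.2,0],[0,0,0,0.2,0],[0,0,0,0.2,0],[0,0,0,0.2,0],[0,0,0,0.02,0],[0,0,0,0,0],[0,0,0,0,0]]]'
python3 -m crank '[[[0.7,0,0,0,0],[0.7,0,0,0,0],[0.7,0,0,0,0],[0.7,0,0,-0.6,0],[0.7,0,0,-0.9,0],[0.7,0,0,-0.9,0],[0.7,0,0,0,0],[0.7,0,0,0,0]]]'
python3 -m crank '[[[0.7,-0.5,0.8,0,0],[0.7,-0.55,0.85,0,0],[0.7,-0.55,0.85,0,0],[0.7,-0.55,0.85,0,0],[0.7,-0.55,0.85,0,0],[0.7,-0.55,0.85,0,0],[0.7,-0.55,0.85,0,0],[0.7,-0.55,0.85,0,0]]]'
python3 - <<'E'
from h import *
I,D=optics.grab_frame("top");J,E=optics.grab_frame("scene")
to(432.2,-326.8,3,0)
cv2.imwrite("pics/v7.png",np.hstack([cv2.resize(I[140:270,290:470],(450,325),interpolation=2),cv2.resize(J[160:300,260:410],(350,325),interpolation=2)]))
E
```

```text
clock: 29.35
tool_pos: [626.5, -22.6, 27.5]
orientation: [1.0, -0.0, 0.0, 0.0]
force: [0.8, -0.6, -2.0]
finger_gap: 0.407
clock: 30.15
tool_pos: [626.8, -22.7, 124.5]
orientation: [1.0, -0.0, 0.001, 0.0]
force: [-0.1, -0.4, -1.3]
finger_gap: 0.702
clock: 30.95
tool_pos: [450.2, -292.9, 121.7]
orientation: [1.0, -0.0, -0.001, -0.001]
force: [0.1, -0.8, -0.6]
finger_gap: 0.7
t 31.1 tcp [ 449.  -295.5  121.7] th -0.005 gap 0.697 F [0.  1.  1.1] units to go [-0.405  0.785  2.97 ] roll -0.005
```

View pics/v7.png

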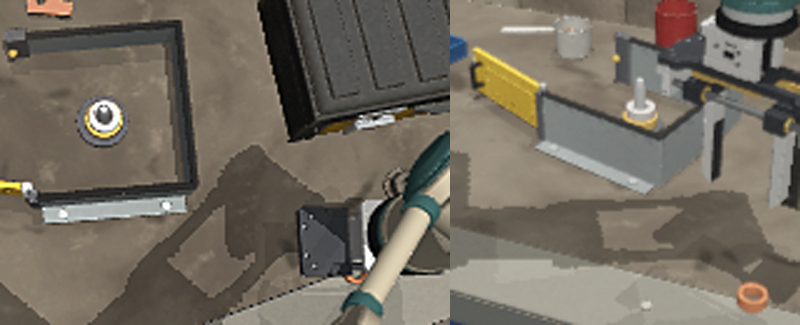

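```bash

python3 -m crank '[[[0.7,-0.39,0.75,0,0],[0.7,0,0,0,0],[0.7,0,0,0.9,0],[0.7,0,0,0.9,0],[0.7,0,0,0.6,0],[0.7,0,0,0,0],[0.7,0,0,0,0],[0.7,0,0,0,0]]]'
python3 - <<'E'
from h import *
to(432.2,-326.8,3,0)
E
```

```text
clock: 31.85
tool_pos: [437.8, -322.8, 28.6]
orientation: [1.0, 0.0, 0.001, 0.001]
force: [0.4, -0.3, 0.1]
finger_gap: 0.697
t 31.9 tcp [ 437.8 -322.8   28.6] th 0.0 gap 0.697 F [ 0.4 -0.3  0.1] units to go [-0.142  0.099  0.639] roll 0.0
```

```bash

python3 -m crank '[[[0.7,-0.12,0.08,0.4,0],[0.7,0,0,0.22,0],[0.7,0,0,0,0],[0.7,0,0,0,0],[0.7,0,0,0,0],[0.7,0,0,0,0],[0.7,0,0,0,0],[0.7,0,0,0,0]]]'
python3 - <<'E'
from h import *
to(432.2,-326.8,3,0)
E
```

```text
clock: 32.65
tool_pos: [432.0, -325.9, 2.9]
orientation: [1.0, -0.0, 0.0, 0.0]
force: [0.1, -0.0, -0.8]
finger_gap: 0.7
t 32.6 tcp [ 432.  -325.9    2.9] th -0.0 gap 0.7 F [ 0.1 -0.  -0.8] units to go [ 0.004  0.024 -0.003] roll -0.0
```

```bash

python3 -m crank '[[[0.7,0,0.02,0,0],[0.7,0,0,0,0],[0,0,0,0,0],[0,0,0,0,0],[0,0,0,0,0],[0,0,0,0,0],[0,0,0,0,0],[0,0,0,0,0]]]' 40
python3 -m crank '[[[0,0,0,-0.5,0],[0,0,0,-0.9,0],[0,0,0,-0.9,0],[0,0,0,-0.7,0],[0,0,0,0,0],[0,0,0,0,0],[0,0,0,0,0],[0,0,0,0,0]]]'
python3 - <<'E'
from h import *
to(626.4,-22.4,95,0)
E
```

```text
clock: 33.45
tool_pos: [431.9, -326.6, 2.7]
orientation: [1.0, -0.0, -0.0, 0.0]
force: [0.2, -0.0, -0.4]
finger_gap: 0.334
clock: 34.25
tool_pos: [431.0, -325.7, 120.9]
orientation: [1.0, -0.0, -0.001, -0.001]
force: [-0.7, -0.4, -0.9]
finger_gap: 0.332
t 34.2 tcp [ 431.  -325.7  120.9] th -0.0 gap 0.332 F [-0.7 -0.4 -0.9] units to go [ 4.886 -7.581  0.652] roll -0.0
```

```bash

python3 -m crank '[[[0,0.6,-0.9,0,0],[0,0.6,-0.9,0,0],[0,0.6,-0.9,0,0],[0,0.6,-0.9,0,0],[0,0.6,-0.9,0,0],[0,0.6,-0.9,0,0],[0,0.6,-0.9,0,0],[0,0.6,-0.9,0,0]]]'
python3 -m crank '[[[0,0.06,-0.4,0,0],[0,0,0,0.3,0],[0,0,0,0.3,0],[0,0,0,0,0],[0,0,0,0,0],[0,0,0,0,0],[0,0,0,0,0],[0,0,0,0,0]]]'
python3 - <<'E'
from h import *
to(626.4,-22.4,95,0)
J,E=optics.grab_frame("scene")
cv2.imwrite("pics/v8.png",cv2.resize(J[153:233,300:380],(400,400),interpolation=0))
E
```

```text
clock: 35.05
tool_pos: [624.0, -36.9, 121.1]
orientation: [1.0, -0.0, -0.001, -0.0]
force: [0.1, 0.2, -0.8]
finger_gap: 0.329
clock: 35.85
tool_pos: [626.6, -23.1, 99.2]
orientation: [1.0, -0.0, 0.001, 0.0]
force: [-1.0, -0.1, -1.2]
finger_gap: 0.331
t 35.9 tcp [626.6 -23.1  99.2] th -0.001 gap 0.331 F [-1.  -0.1 -1.2] units to go [-0.006 -0.018  0.106] roll -0.001
```

View pics/v8.png

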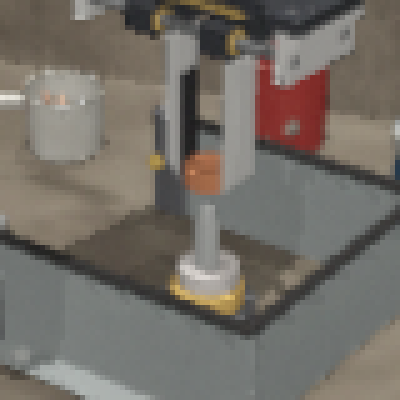

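```bash

python3 -m crank '[[[0,0,-0.01,0.15,0],[0,0,0,0.15,0],[0,0,0,0.15,0],[0,0,0,0.1,0],[0,0,0,0.1,0],[0,0,0,0.1,0],[0,0,0,0,0],[0,0,0,0,0]]]'
python3 - <<'E'
from h import *
to(626.4,-22.4,41.5,0)
E
```

```text
clock: 36.7
tool_pos: [626.5, -22.2, 68.6]
orientation: [1.0, -0.0, 0.0, 0.0]
force: [0.0, -0.1, -0.8]
finger_gap: 0.332
t 36.7 tcp [626.5 -22.2  68.6] th -0.0 gap 0.332 F [ 0.  -0.1 -0.8] units to go [-0.001  0.004  0.678] roll -0.0
```

```bash

python3 -m crank '[[[0,0,0,0.2,0],[0,0,0,0.2,0],[0,0,0,0.2,0],[0,0,0,0.06,0],[0,0,0,0,0],[0,0,0,0,0],[0.6,0,0,0,0],[0.6,0,0,0,0]]]'
python3 -m crank '[[[0.6,0,0,0,0],[0.6,0,0,-0.3,0],[0.6,0,0,-0.9,0],[0.6,0,0,-0.9,0],[0.6,0,0,-0.3,0],[0.3,0,0,0,0],[0.3,0,0,0,0],[0,0,0,0,0]]]'
python3 -m crank '[[[0,-0.5,-0.84,0,0],[0,-0.5,-0.84,0,0],[0,-0.5,-0.84,0,0],[0,-0.5,-0.84,0,0],[0,-0.5,-0.84,0,0],[0,-0.5,-0.84,0,0],[0,0,0,0,0],[0,0,0,0,0]]]'
python3 - <<'E'
from h import *
to(505,178,40,0)
I,D=optics.grab_frame("top");J,E=optics.grab_frame("scene");np.save("t8.npy",D)
cv2.imwrite("pics/v9.png",np.hstack([cv2.resize(I[130:270,140:370],(460,280),interpolation=2),cv2.resize(J[153:233,290:380],(315,280),interpolation=2)]))
P=cloud("top",D)
for r in range(176,200,1):print(r,P[r,322:342,2].round(0).astype(int).tolist())
E
```

```text
clock: 37.5
tool_pos: [626.7, -22.3, 42.6]
orientation: [1.0, -0.0, 0.0, 0.0]
force: [0.4, -0.9, -0.1]
finger_gap: 0.468
clock: 38.3
tool_pos: [625.1, -22.0, 136.4]
orientation: [1.0, -0.0, -0.002, -0.0]
force: [0.1, -1.3, 0.3]
finger_gap: 0.379
clock: 39.1
tool_pos: [505.4, 179.7, 137.1]
orientation: [1.0, 0.001, -0.001, 0.001]
force: [0.3, 0.3, -0.3]
finger_gap: 0.004
t 39.1 tcp [505.4 179.7 137.1] th 0.002 gap 0.004 F [ 0.3  0.3 -0.3] units to go [-0.006  0.04   2.427] roll 0.002
176 [-2, 3, 2, 1, 0, 1, 2, 3, -3, 1, -1, 1, 0, 0, -1, 1, -1, 0, 2, -3]
177 [0, 0, 2, 2, -1, -2, 2, -7, 0, 0, -3, 1, -4, 4, -1, 0, 1, 1, -2, -3]
178 [-1, 0, 1, -1, 0, 4, 3, 11, 12, 9, 7, -1, 2, 3, -2, 2, 3, -3, 2, -1]
179 [0, 1, -1, 0, 11, 12, 7, 14, 10, 10, 11, 10, 10, 14, -2, 3, 3, 2, -6, 0]
180 [0, 1, -1, 12, 11, 9, 12, 10, 35, 37, 37, 38, 8, 13, 7, 4, 0, -3, -1, 3]
181 [0, 4, 13, 12, 9, 25, 39, 47, 53, 48, 50, 56, 49, 39, 14, 11, 14, 0, 3, -4]
182 [-3, 13, 11, 12, 27, 39, 54, 53, 77, 80, 79, 54, 49, 53, 35, 9, 11, -1, 1, -1]
183 [11, 5, 13, 22, 39, 52, 54, 72, 82, 78, 80, 71, 55, 51, 39, 21, 12, 11, 2,
[... 580 characters left out ...]
, 0]
191 [14, 9, 9, 25, 27, 28, 38, 40, 39, 37, 34, 39, 39, 36, 28, 23, 10, 13, 9, -1]
192 [9, 9, 13, 10, 25, 20, 28, 29, 36, 40, 36, 34, 26, 26, 19, 16, 10, 11, 11, -2]
193 [8, 9, 9, 10, 16, 26, 25, 23, 30, 28, 21, 22, 26, 26, 16, 13, 11, 11, -5, 2]
194 [-2, 9, 9, 15, 8, 12, 20, 18, 25, 26, 23, 22, 18, 18, 11, 14, 12, 3, -1, 3]
195 [3, 6, 11, 9, 13, 6, 12, 6, 13, 13, 11, 13, 9, 8, 8, 6, 10, 1, -5, -1]
196 [-2, 2, 1, 8, 9, 8, 12, 10, 9, 6, 13, 10, 8, 6, 9, 2, 1, -2, -2, 3]
197 [0, 1, 0, -1, 4, 10, 9, 11, 10, 8, 10, 12, 4, 10, -1, 0, -4, 0, -2, 1]
198 [0, 0, -3, -2, 1, 1, 2, 5, 12, 9, 9, 4, 0, -5, -1, -1, -4, 5, 1, 5]
199 [-5, -2, 3, 1, -1, 2, -1, 1, -2, 2, -1, -1, 3, 0, 1, -2, -3, -3, 2, -1]
```

View pics/v9.png

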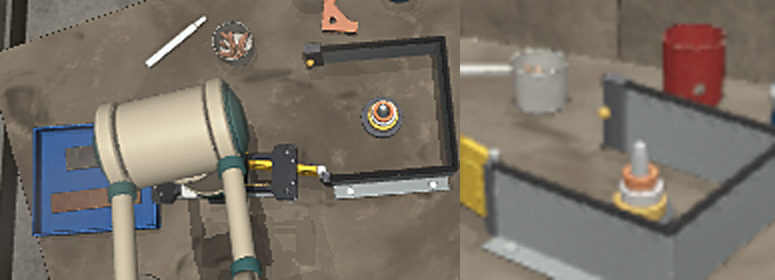

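```bash

python3 -m crank '[[[0,0,0.04,0.8,0],[0,0,0,0.8,0],[0,0,0,0.8,0],[0,0,0,0,0],[0,0,0,0,0],[0,0,0,0,0],[0,0,0,0,0],[0,0,0,0,0]]]' 20
python3 -m crank '[[[0,0.2,0,0,0],[0,0.2,0,0,0],[0,0.2,0,0,0],[0,0.2,0.02,0,0],[0,0.2,0.02,0,0],[0,0.2,0.04,0,0],[0,0,0,0,0],[0,0,0,0,0]]]'
python3 - <<'E'
from h import *
to(571,168.6,40,0)
I,D=optics.grab_frame("top");P=cloud("top",D);hsv=cv2.cvtColor(I,cv2.COLOR_BGR2HSV)
yel=(hsv[...,0]>20)&(hsv[...,0]<35)&(hsv[...,1]>120)&(hsv[...,2]>100)&(P[...,2]>40)
yel[:, :220]=0;yel[:,320:]=0;yel[:165]=0;yel[235:]=0
q=P[yel];print(len(q),q.mean(0),q[:,:2].min(0),q[:,:2].max(0))
E
```

```text
clock: 40.0
tool_pos: [507.4, 177.9, 43.6]
orientation: [1.0, -0.0, 0.001, -0.0]
force: [-0.0, -0.1, -0.3]
finger_gap: 0.007
clock: 40.8
tool_pos: [554.7, 174.5, 42.1]
orientation: [1.0, -0.0, -0.0, 0.0]
force: [-0.4, 0.2, -0.2]
finger_gap: 0.006
t 40.8 tcp [554.7 174.5  42.1] th -0.001 gap 0.006 F [-0.4  0.2 -0.2] units to go [0.408 0.147 0.052] roll -0.001
43 [555.82118962 123.63399943  78.43111698] [527.11374486  79.08769323] [574.22841589 156.86558863]
```

```bash

python3 -m crank '[[[0,0.21,0.07,0,0],[0,0.21,0.08,0,0],[0,0.2,0.09,0,0],[0,0.2,0.1,0,0],[0,0.18,0.12,0,0],[0,0.18,0.13,0,0],[0,0.16,0.15,0,0],[0,0.16,0.16,0,0]]]'
python3 -m crank '[[[0,0.13,0.18,0,0],[0,0.13,0.18,0,0],[0,0,0,0,0],[0,0,0,0,0],[0,0,0,0,0],[0,0,0,0,0],[0,0,0,0,0],[0,0,0,0,0]]]'
python3 - <<'E'
from h import *
to(632,108,40,0)
I,D=optics.grab_frame("top");P=cloud("top",D);hsv=cv2.cvtColor(I,cv2.COLOR_BGR2HSV)
yel=(hsv[...,0]>20)&(hsv[...,0]<35)&(hsv[...,1]>120)&(hsv[...,2]>100)&(P[...,2]>40)
yel[:, :220]=0;yel[:,320:]=0;yel[:145]=0;yel[235:]=0
q=P[yel];print(len(q),q.mean(0),q[:,:2].min(0),q[:,:2].max(0))
for r in nets.spot_point("scene","door_push")[:1]:print(r)
E
```

```text
clock: 41.65
tool_pos: [615.0, 138.0, 42.2]
orientation: [1.0, -0.0, -0.0, 0.0]
force: [-0.5, -0.2, 0.9]
finger_gap: 0.007
clock: 42.45
tool_pos: [624.7, 124.4, 42.3]
orientation: [1.0, 0.0, 0.0, 0.0]
force: [0.1, 0.1, 1.0]
finger_gap: 0.005
t 42.5 tcp [624.7 124.4  42.3] th 0.0 gap 0.005 F [0.1 0.1 1. ] units to go [0.182 0.41  0.058] roll 0.0
23 [543.1603813   71.90624584 188.25114199] [381.35471039   7.37743405] [710.51525511  85.14574173]
{'location': [281.6, 195.9], 'conf': 0.97}
```

```bash

python3 -m crank '[[[0,0.07,0.13,0,0],[0,0.06,0.14,0,0],[0,0.06,0.14,0,0],[0,0.02,0.05,0,0],[0,0.02,0.05,0,0],[0,0.01,0.05,0,0],[0,0,0,0,0],[0,0,0,0,0]]]'
python3 -m crank '[[[0,0.01,0.05,0,0],[0,0,0.05,0,0],[0,0,0,0,0],[0,0,0,0,0],[0,0,0,0,0],[0,0,0,0,0],[0,0,0,0,0],[0,0,0,0,0]]]'
python3 -c "
from h import *
to(635.7,97.1,40,0)"
```

```text
clock: 43.35
tool_pos: [634.5, 101.7, 42.3]
orientation: [1.0, -0.0, 0.0, 0.0]
force: [0.4, -0.5, 0.3]
finger_gap: 0.003
clock: 44.15
tool_pos: [634.8, 97.8, 42.3]
orientation: [1.0, -0.0, 0.0, 0.0]
force: [-0.3, 1.1, -0.2]
finger_gap: 0.004
t 44.1 tcp [634.8  97.8  42.3] th -0.0 gap 0.004 F [-0.3  1.1 -0.2] units to go [0.023 0.018 0.057] roll -0.0
```

```bash

for i in 1; do
python3 -m crank '[[[0,0,0.05,0,0],[0,0,0,0,0],[0,0,0,0,0],[0,0,0,0,0],[0,0,0,0,0],[0,0,0,0,0],[0,0,0,0,0],[0,0,0,0,0]]]' | grep -E "tool|force"
python3 -m crank '[[[0,0,0.05,0,0],[0,0,0,0,0],[0,0,0,0,0],[0,0,0,0,0],[0,0,0,0,0],[0,0,0,0,0],[0,0,0,0,0],[0,0,0,0,0]]]' | grep -E "tool|force"
python3 -m crank '[[[0,0,0.05,0,0],[0,0,0,0,0],[0,0,0,0,0],[0,0,0,0,0],[0,0,0,0,0],[0,0,0,0,0],[0,0,0,0,0],[0,0,0,0,0]]]' | grep -E "tool|force"
done
python3 - <<'E'
from h import *
J,E=optics.grab_frame("scene");I,D=optics.grab_frame("top")
cv2.imwrite("pics/v10.png",np.hstack([cv2.resize(J[150:240,270:380],(440,360),interpolation=2),cv2.resize(I[140:230,280:370],(360,360),interpolation=2)]))
E
```

```text
tool_pos: [634.9, 96.7, 42.3]
force: [-0.0, 5.0, -0.4]
tool_pos: [634.9, 96.7, 42.3]
force: [0.2, 9.3, 0.1]
tool_pos: [634.9, 96.7, 42.4]
force: [0.2, 14.2, -0.3]
```

View pics/v10.png

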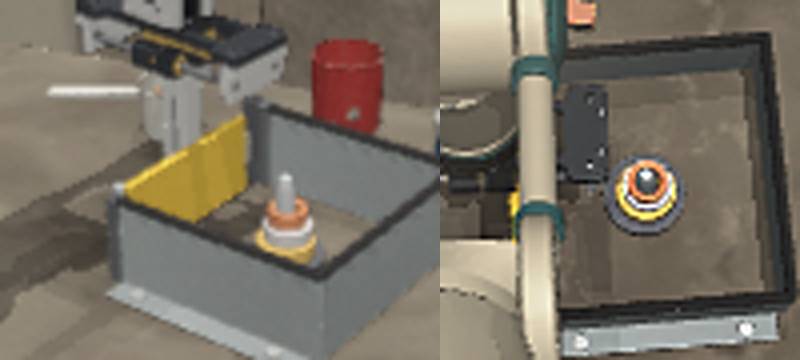

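```bash

python3 -m crank '[[[0,0,-0.1,0,0],[0,0,-0.2,0,0],[0,0,-0.5,0,0],[0,0,-0.5,0,0],[0,0,0,-0.9,0],[0,0,0,-0.9,0],[0,0,0,-0.9,0],[0,0,0,-0.6,0]]]'
python3 -m crank '[[[0,-0.8,-0.8,0,0],[0,-0.8,-0.8,0,0],[0,-0.8,-0.8,0,0],[0,-0.8,-0.8,0,0],[0,-0.8,-0.5,0,0],[0,-0.8,0,0,0],[0,0,0,0,0],[0,0,0,0,0]]]'
python3 - <<'E'
from h import *
to(635.7,97.1,40,0)
I,D=optics.grab_frame("top");J,E=optics.grab_frame("scene");P=cloud("top",D);hsv=cv2.cvtColor(I,cv2.COLOR_BGR2HSV)
yel=(hsv[...,0]>20)&(hsv[...,0]<35)&(hsv[...,1]>120)&(hsv[...,2]>100)&(P[...,2]>55)&(P[...,2]<90)
yel[:,:280]=0;yel[:,320:]=0;yel[:145]=0;yel[235:]=0
q=P[yel];l=cv2.fitLine(q[:,:2].astype(np.float32),2,0,.01,.01).ravel();print(len(q),l,"door deg",np.degrees(np.arctan2(l[1],l[0])),"shut 3.5")
for r in (183,184,186,188):print(P[r,322:342,2].round(0).astype(int).tolist())
cv2.imwrite("pics/v11.png",np.hstack([cv2.resize(I[135:255,145:375],(460,240),interpolation=2),cv2.resize(J[150:240,270:380],(293,240),interpolation=2)]))
E
```

```text
clock: 47.45
tool_pos: [635.8, 142.9, 177.2]
orientation: [1.0, -0.0, 0.002, 0.001]
force: [0.4, 0.3, -0.0]
finger_gap: 0.003
clock: 48.25
tool_pos: [443.2, 291.4, 174.7]
orientation: [1.0, 0.0, 0.001, 0.001]
force: [-0.5, -0.8, -0.7]
finger_gap: 0.009
t 48.2 tcp [443.2 291.4 174.7] th 0.001 gap 0.009 F [-0.5 -0.8 -0.7] units to go [4.804 4.857 3.381] roll 0.001
124 [9.9808675e-01 6.1829228e-02 6.2025629e+02 7.8600929e+01] door deg 3.5448146 shut 3.5
[11, 11, 12, 21, 36, 52, 50, 71, 79, 79, 79, 75, 44, 52, 50, 39, 9, 13, 1, 2]
[6, 13, 10, 23, 37, 55, 55, 74, 78, 79, 83, 72, 30, 48, 53, 33, 13, 17, 9, -3]
[14, 8, 21, 23, 40, 52, 48, 62, 71, 74, 72, 62, 16, 54, 48, 42, 23, 1203, 8, 1]
[11, 9, 25, 26, 37, 36, 55, 50, 54, 48, 40, 54, 48, 52, 40, 38, 25, 10, 11, 1]
```

View pics/v11.png

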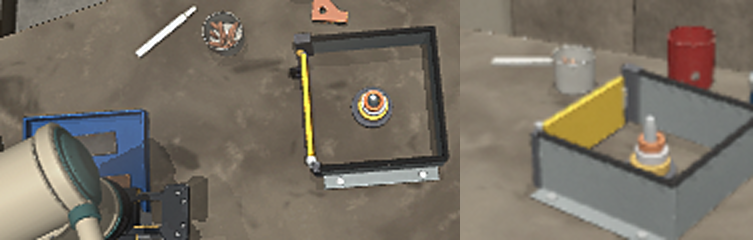

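```bash

python3 -m crank '[[[0,-0.3,1,0,0],[0,-0.3,1,0,0],[0,-0.3,1,0,0],[0,-0.3,1,0,0],[0,-0.3,1,0,0],[0,0,1,0,0],[0,0,1,0,0],[0,0,0,0,0]]]'
python3 - <<'E'
from h import *
to(443,0,170)
I,D=optics.grab_frame("top");J,E=optics.grab_frame("scene")
cv2.imwrite("pics/v12.png",np.hstack([cv2.resize(I[135:255,145:375],(460,240),interpolation=2),cv2.resize(J[150:240,220:330],(293,240),interpolation=2)]))
E
```

```text
clock: 49.15
tool_pos: [384.1, 6.7, 174.6]
orientation: [1.0, -0.004, 0.001, 0.002]
force: [0.0, 0.3, -0.1]
finger_gap: 0.008
t 49.1 tcp [384.1   6.7 174.6] th -0.008 gap 0.008 F [ 0.   0.3 -0.1] units to go [1.472 0.154 0.117] roll
```

View pics/v12.png

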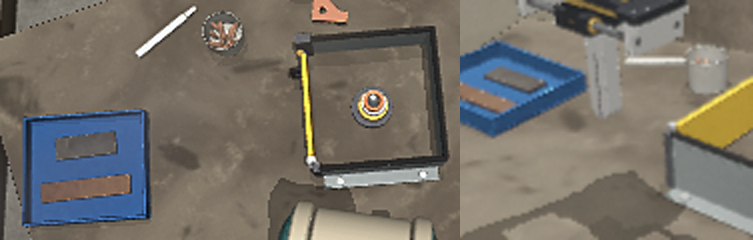

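The picture shows both bars in the tray (crop (86,145) and (86,188)), the ring stack on the post, the door shut and the robot clear of everything, so I am handing in.

```bash
python3 -c "
from cell import job
print(job.close_job())"
```

```text
the job is handed in; nothing more can be done
None
```

The mandrel station is set up and I handed the job in at about 49 s on the robot's clock. The hand-in gives no verdict, so whether it passed isn't confirmed.

- **Offcuts:** both bars, dark and brown, are in the blue tray, as the last picture shows.
- **Rings:** brass, aluminium and copper are on the post in that order, and `ring_a` was not on the bench. The depth readings put their tops at about 24, 38 and 52 mm, which is fully home.
- **Door:** I pushed it until it stopped moving at about 14 N, well past the roughly 6 N the catch needs. After I let go it measured 3.54°, in line with the guard's side walls (about 3.5°), so the door looks seated.
- **Bystanders:** I never went near the tin or the flanged nut. The tin looked unmoved in the last picture, but I took no final measurement of either one.

No checks failed or disagreed. The robot was clear of everything at the end.

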